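# Hold the stall's shutter key switch turned

## Task

Take the key with the round bow out of the wooden key rest and push it into the keyhole of the grey switch box that runs the stall's roller shutter; the lock is sticky, so rock the key clockwise and back under light pressure until it drops fully home. Then turn it a quarter turn clockwise and finish while still gripping the key and holding it turned, because the switch springs back when let go. Leave the other two keys in the rest and the apple on the counter where they are.

Things in the scene. Friction and masses are not known exactly. Their poses are not given: they have to be found in the camera images.
- round_key: The shutter key, 68 mm long, 60 g, bit down in the rest. Origin at the middle of the tip's end, z up to the bow. Bit: flat steel bar 18 mm wide (key x), 5 mm thick (y), 6 mm high, square-ended. Above it a 4.6 mm shank, then a 20 mm collar whose underside is 30 mm above the tip. Same after half a turn about z. Must rise 30 mm to leave the rest.
- bow (a point): Centre of the round key's bow (head), 50 mm above its tip: a black plastic disc on edge, 36 mm diameter, 10 mm thick. Its flat faces look along the key's +y and -y: grip across these, from above. Axes as the key.
- square_key: Another key, leave it in the rest: as the round key but with a square black bow, 24 mm wide and high, 10 mm thick. Origin at the tip's end, axes as for the round key.
- tbar_key: Another key, leave it in the rest: as the round key but with a black T-bar bow, 56 mm wide along x, 10 mm thick, top 69 mm above the tip. Origin at the tip's end.
- key_rest: Fixed wooden block, 70 mm (x) by 230 mm (y) by 45 mm high, origin at the centre of its underside. Three keys stand in its slots at y = -70, 0 and 70 mm, in any order, collars on its top face (so the tips are 15 mm above the counter), with the wide side of the bows along the block's y.
- switch_box: Fixed grey box, 110 mm (x) by 100 mm (y) by 90 mm high, with a steel plate of 46 x 46 mm and 4 mm thickness on top that holds the keyhole in its middle. Origin at the centre of its underside.
- keyhole (a point): Centre of the keyhole at the top face of the steel plate, 94 mm above the counter; axes as the switch box. A fixed slot, 21.5 mm long (along x) by 8.5 mm wide (y), 4 mm deep, edges chamfered 1 mm, with free room below it where the bit can turn. Fully home, the key's collar rests on the plate and its tip is 30 mm below this point. Once turned, the bit is caught under the plate.
- wafer_top (a point): Hidden, 12 mm below the keyhole: top of a sticky wafer 6 mm thick. Its square-edged slot, 21 x 8 mm, starts 0.42 to 0.65 rad clockwise (from above) of the keyhole; the amount is not reported and this point does not turn. Rock the key clockwise in small steps, pressing lightly (about 6 N), till the bit drops in. The wafer then turns stiffly (0.12 N m) with the bit, up to 0.8 rad either way.
- cylinder_top (a point): Hidden, 18 mm below the keyhole, right under the wafer: top of the lock cylinder. Its slot, 20.5 x 7.5 mm, 12 mm deep, rests in line with the keyhole (this point does not turn). With the bit in the wafer, rock the key back to straight, pressing lightly, and it drops the last 12 mm to fully home.
- cylinder (a joint): Turn of the lock cylinder about the vertical, rad: 0 at rest, in line with the keyhole; grows clockwise seen from above to a stop at 1.57. A spring (0.08 N m per rad) and friction (0.04 N m) resist, so it springs back when let go. The key has about 0.15 rad of play in its slot, so the cylinder lags the key by that much.
- apple: Red apple, 72 mm wide, 66 mm high, between the rest and the box. Origin under its centre.

How it is judged (in metres and radians):
On the way, in this order (a step that is already met when the one before it is completed fails the run):
1. the round key is lifted clear of the rest (z of round_key in the frame of key_rest above 0.05 m), for 0.1 s.
2. the round key is upright and fully home in the keyhole (tip within 3.5 mm of full depth) (z of round_key in the frame of keyhole below -0.0265 m and horizontal distance between round_key and keyhole below 0.006 m and angle between round_key's own z axis and vertical below 0.15 rad), for 0.1 s.
3. the cylinder is turned a quarter turn with the key (all of step 2 and value of joint cylinder above 1.25 rad), for 0.2 s.
At the end, for the whole second after the job is handed in: Round key upright (0.15 rad), tip at least 26.5 mm below the plate's top and within 6 mm of the keyhole axis; cylinder turned more than 1.25 rad; fingers still grip the key (over 2 N); other keys moved under 15 mm, the apple under 40 mm (all of step 3 and contact force between the fingers and round_key above 2 N and distance of each of square_key, tbar_key from where it was at the start of the episode below 0.015 m and distance of apple from where it was at the start of the episode below 0.04 m); the arm keeps its last pose, push and grip.
It fails at once if another key is taken out or shoved (over 15 mm) (distance of any of square_key, tbar_key from where it was at the start of the episode above 0.015 m).
It fails at once if the apple is shoved (over 40 mm) (distance of apple from where it was at the start of the episode above 0.04 m).
It also fails if it takes over 61 s, if anything falls off the work surface, if the arm or the gripper's body presses on something with over 40 N, if the wrist force passes 120 N, or if a joint passes its speed limit or range.

## Robot

A 6-joint arm with a two-finger parallel gripper is mounted at the origin on the work surface. World frame = base frame: x ahead of the robot, y to its left, z up, the work surface at z = 0. Lengths are in mm, angles in rad, forces in N, time in s.
With the tool pointing down it reaches from about 350 to 775 mm from the base axis. Payload 7.3 kg.
Tool frame: the origin (TCP) lies on the centre line of the jaws, within the pads' length; the fingertips stand 22 mm ahead of it and the grasp point (between the pads) lies 3 mm ahead of it; x points along the fingers, z is the direction in which the jaws open and shut, and the axes are right-handed (so a half turn about x gives the same grasp; the last joint's range is limited). The gripper opens to 92 mm and grips with 3 to 60 N. Pads are 19 mm wide; open, the fingers measure 130 mm over their backs; the gripper's body (75 mm by 190 mm) begins 47 mm behind the grasp point.
Start: joints at [1.138, 0.342, 1.524, -0, 1.275, -0.146], TCP at [148.498, 503.578, 248.741] pointing down, gripper open.
Joint ranges: [-2.53, 2.53], [-0.77, 2.02], [0.04, 2.7], [-1, 4.14], [0.28, 2.66], [-3.11, 3.11]. Speed limits (rad/s): [2.57, 2.57, 3.14, 3.14, 3.14, 3.14].

## Interface

Orientations are given as [roll, pitch, yaw] about the fixed x, y, z axes, in that order (R = Rz(yaw) Ry(pitch) Rx(roll)).
In Python, from plant import readout, imaging, bot gives the robot as it stands.
- The arm moves only by the tool arm_command, never from a script. Its argument "plan" is a list of rows, each an object of numbers: "tx", "ty", "tz": the shift along the tool's x, y, z in cm; "wx", "wy", "wz": the turn, a rotation vector about the tool's x, y, z in rad; "jaw": the opening, from -1 (shut) to 1 (fully open). In form: [{"tx": .., "ty": .., "tz": .., "wx": .., "wy": .., "wz": .., "jaw": ..}, ...]. A call has 1 to 20 rows; each row shifts and turns the commanded pose from where the row before left it, along the tool's axes as they then stand; what a row does not reach is not made up. A row lasts 1/10 s, in which the tool goes at most 50 mm and 8.59 degrees, less where a joint would pass 70% of its speed; a pose out of reach is approached as far as the arm can. A call with a gripper value outside its range is refused whole. The fingers move at their own pace and stop on an object; the grip force is fixed at half the most. Time passes only in rows, so rows that do not move let the fingers close. It gives the time, the measured TCP pose, the force and the opening at its end, in the units of the state.
- readout.get_obs(): the state, without advancing time (a new reading comes with each control period).
- imaging.capture(name): name is "side" or "top"; returns the picture (400x640x3 uint8, blue, green, red); there is no depth.
- imaging.get_calibration(name): a dict with "fx", "fy", "cx", "cy" (pixels), "position" and "rotation" of the camera in the world. Camera axes: x right, y up, looking along -z (the intrinsics and any distortion apply to the point x, -y, -z); pixel columns grow to the right and rows downward; lengths in mm; the calibration is good to about 2 mm. A picture is of the moment at which its call begins. get_calibration takes no time and is no camera call.
- bot.close_job(): hands the job in, once; it reports no verdict.
The state is a dict: "time": time; "joint_positions": joint angles; "dq": joint speeds; "tau": joint torques, N m; "tool_pos": TCP position; "tcp_rot": TCP orientation; "contact_force": force on the tool from outside, world axes, zero at the start; "moment": the same for the moment, N m; "grip_width": finger opening in mm.
Only numpy, scipy, OpenCV 4.12 (cv2) and the standard library are available. Lean on these libraries where they do the work, as an engineer would, in place of code of your own. Each camera call takes 0.05 s, during which the arm holds its last target.

## Working session

There is one attempt and no reset: what is moved stays moved. The work goes in short steps, Python scripts to look and compute and a tool call to move; the robot and the scene stay as the last step left them, time stands still between calls to the robot, and variables do not carry over. Pictures are saved under pics/ and viewed, and the job is handed in when it is done.

Besides the shell and the picture viewer there is one more tool, called after ">>>" by a JSON object that holds its "fn" and its "kwargs". arm_command: Moves the arm, as the interface text tells. Its arguments: {"type":"object","properties":{"plan":{"type":"array"}},"required":["plan"]}

```bash
ls; mkdir -p pics; python3 - <<'E'
from plant import readout, imaging, bot
import cv2
print(readout.get_obs())
for n in("side","top"):
    cv2.imwrite(f"pics/{n}0.png",imaging.capture(n)); print(imaging.get_calibration(n))
E
```

```text
pics
{'time': 0.0, 'joint_positions': array([ 1.13800769e+00,  3.42729567e-01,  1.52504460e+00, -3.25776246e-06,
        1.27534896e+00, -1.46023729e-01]), 'dq': array([ 0.00083554,  0.00174003,  0.00074382, -0.00103729,  0.00106666,
       -0.00084052]), 'tau': array([-8.28740008e-05, -4.31245816e+01, -2.44216669e+01,  7.17364135e-02,
        5.59779222e-02, -1.17519794e-04]), 'tool_pos': array([148.33057426, 503.22255972, 248.03173838]), 'tcp_rot': array([ 2.99760434,  1.56926585, -2.0015486 ]), 'contact_force': array([-0.02501296,  0.04687545,  0.23130399]), 'moment': array([-0.01859035, -0.01427052,  0.0598184 ]), 'grip_width': 91.84728885388724}
{'fx': 497.8244590904758, 'fy': 497.8244590904758, 'cx': 314.16758954226964, 'cy': 205.31505674820247, 'position': array([ -14.12265246, -709.37560144,  593.6405441 ]), 'rotation': array([ 1.0765499 ,  0.01126291, -0.66358575])}
{'fx': 508.87330439099605, 'fy': 508.87330439099605, 'cx': 324.9732367417731, 'cy': 199.2708155304969, 'position': array([ 354.4533753 ,   -1.96826421, 1385.54237543]), 'rotation': array([ 0.139006  ,  0.02774752, -1.56759273])}
```

View pics/side0.png

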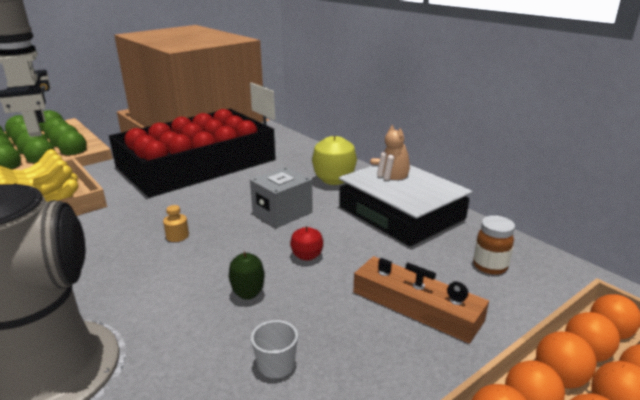

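View pics/top0.png

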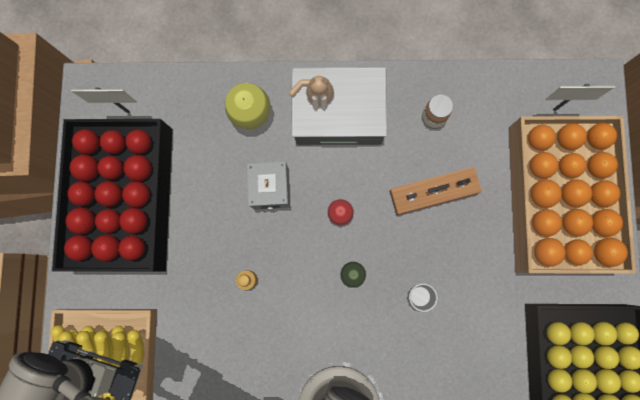

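The round key is the one at the right end of the rest (side 457,292; top 463,182). The T-bar is in the middle and the square key on the left. The box plate is at top (267,183). Next I'll enlarge these areas.

```bash
python3 - <<'E'
import cv2,numpy as np
t=cv2.imread("pics/top0.png");s=cv2.imread("pics/side0.png")
a=cv2.resize(t[150:225,380:490],None,fx=5,fy=5,interpolation=cv2.INTER_CUBIC)
b=cv2.resize(t[150:225,235:300],None,fx=5,fy=5,interpolation=cv2.INTER_CUBIC)
cv2.imwrite("pics/tz.png",cv2.resize(np.hstack([a,b]),None,fx=.9,fy=.9))
a=cv2.resize(s[250:340,345:495],None,fx=4,fy=4,interpolation=cv2.INTER_CUBIC)
b=cv2.resize(s[160:230,240:320],None,fx=4,fy=4,interpolation=cv2.INTER_CUBIC)
cv2.imwrite("pics/sz.png",a);cv2.imwrite("pics/sz2.png",b)
E
```

```text
(no output)
```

View pics/tz.png

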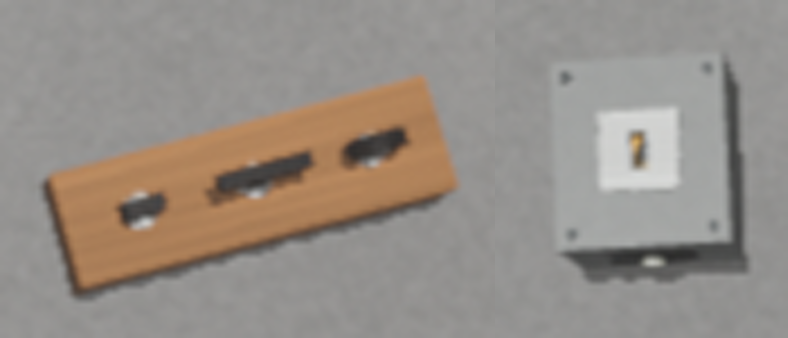

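View pics/sz.png

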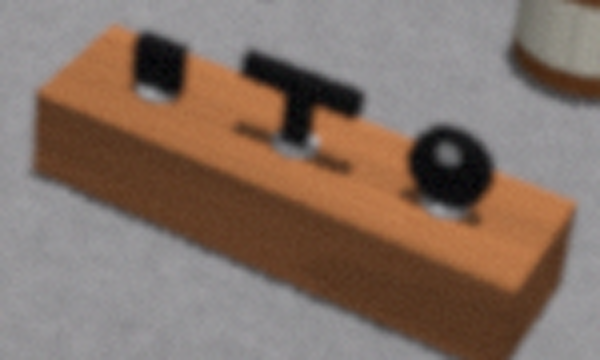

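View pics/sz2.png

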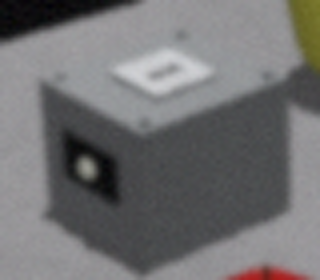

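```bash
cat > h.py <<'E'
import cv2,numpy as np
from scipy.spatial.transform import Rotation as R
from plant import imaging
def cam(n):
    c=imaging.get_calibration(n); return c,R.from_euler('xyz',c['rotation']).as_matrix()
def ray(n,p):
    c,M=cam(n); p=np.atleast_2d(p).astype(float)
    d=np.c_[(p[:,0]-c['cx'])/c['fx'],-(p[:,1]-c['cy'])/c['fy'],-np.ones(len(p))]
    return c['position'],d@M.T
def plane(n,p,z):
    o,d=ray(n,p); return o+d*((z-o[2])/d[:,2])[:,None]
def proj(n,P):
    c,M=cam(n); q=(np.atleast_2d(P)-c['position'])@M
    return np.c_[c['cx']+c['fx']*q[:,0]/-q[:,2], c['cy']-c['fy']*q[:,1]/-q[:,2]]
def tri(p1,p2):
    o1,d1=ray('top',p1);o2,d2=ray('side',p2);d1=d1[0]/np.linalg.norm(d1);d2=d2[0]/np.linalg.norm(d2)
    A=np.c_[d1,-d2];s=np.linalg.lstsq(A,o2-o1,rcond=None)[0];a=o1+s[0]*d1;b=o2+s[1]*d2
    return (a+b)/2,np.linalg.norm(a-b)
E
python3 - <<'E'
from h import *
t=cv2.imread("pics/top0.png");s=cv2.imread("pics/side0.png")
def big(m):
    c=max(cv2.findContours(m.astype(np.uint8),0,1)[0],key=cv2.contourArea);return c
def roi(m,x0,x1,y0,y1):
    o=np.zeros_like(m);o[y0:y1,x0:x1]=m[y0:y1,x0:x1];return o
def cen(m):
    M=cv2.moments(m.astype(np.uint8),True);return np.array([M['m10']/M['m00'],M['m01']/M['m00']])
# plate
for n,im,r in(("top",t,(250,285,165,200)),("side",s,(262,300,165,190))):
    g=im.min(2); print(n, g[r[2]:r[3],r[0]:r[1]].max())
    m=roi(g>(185 if n=="top" else 165),*r); c=cv2.convexHull(big(m)); rr=cv2.minAreaRect(c)
    f=np.zeros(g.shape,np.uint8);cv2.fillPoly(f,[c],1)
    print(n,'plate px',cen(f),rr,'world',plane(n,cen(f),94))
    w=plane(n,c[:,0],94)[:,:2].astype(np.float32); print(cv2.minAreaRect(w))
# box top face, rest top: subpixel by hue
hsv=cv2.cvtColor(t,cv2.COLOR_BGR2HSV)
m=roi((hsv[...,1]>90)&(hsv[...,2]>100),385,488,160,220)
c=cv2.convexHull(big(m)); w=plane('top',c[:,0],45)[:,:2].astype(np.float32);print('rest',cv2.minAreaRect(w), cv2.minAreaRect(c))
# black bows
m=roi(t.max(2)<75,390,480,172,205)
n_,l,st,ce=cv2.connectedComponentsWithStats(m.astype(np.uint8))
for i in range(1,n_): 
    if st[i,4]>8: print('top',ce[i],st[i],plane('top',ce[i],65))
m=roi(s.max(2)<70,370,475,255,305)
n_,l,st,ce=cv2.connectedComponentsWithStats(m.astype(np.uint8))
for i in range(1,n_): 
    if st[i,4]>8: print('side',ce[i],st[i],plane('side',ce[i],65))
E
```

```text
top 214
top plate px [266.4952381  182.67936508] ((266.5, 182.5), (17.0, 17.0), 90.0) world [[578.49444484 185.75375387  94.        ]]
((578.85400390625, 185.80490112304688), (44.94386291503906, 44.17215347290039), 0.9655231833457947)
side 206
side plate px [280.29319372 177.16753927] ((280.0411071777344, 177.10958862304688), (10.533703804016113, 22.47190284729004), 69.44395446777344) world [[576.98609569 186.03323382  94.        ]]
((577.4053344726562, 187.15176391601562), (48.32487869262695, 49.30293273925781), 3.5062038898468018)
rest ((565.7763671875, -257.4726867675781), (70.88880920410156, 230.92059326171875), 15.033995628356934) ((435.6846618652344, 190.3174591064453), (26.603668212890625, 87.34762573242188), 75.0685806274414)
top [462.84782609 181.76086957] [457 179  13   7  46] [[ 585.13400863 -325.12977439   65.        ]]
top [438.21052632 188.19298246] [429 185  20   7  57] [[ 568.18822791 -260.63427095   65.        ]]
top [410.95238095 196.0952381 ] [407 194   9   5  21] [[ 547.38160498 -189.29784964   65.        ]]
side [384.55862069 265.56551724] [379 259  12  15 145] [[ 542.31992786 -196.38408724   65.        ]]
side [419.87179487 273.21978022] [406 263  30  24 273] [[ 574.36639387 -252.41066055   65.        ]]
side [457.20890411 291.80821918] [448 282  20  21 292] [[ 583.04326277 -327.08222537   65.        ]]
```

```bash
cat >> h.py <<'E'
from plant import readout
def state(v=True):
    o=readout.get_obs(); M=R.from_euler('xyz',o['tcp_rot']).as_matrix()
    phi=np.degrees(np.arctan2(M[1,2],M[0,2]))
    if v: print('t',round(o['time'],2),'pos',o['tool_pos'].round(2),'phi',phi.round(2),'xaxis',M[:,0].round(4),'F',o['contact_force'].round(1),'M',o['moment'].round(2),'w',round(o['grip_width'],1),'q6',o['joint_positions'][5].round(3))
    return o,M,phi
def delta(pos,phi):
    "tool shift (cm) and rotvec to target: TCP pos mm, tool z heading phi deg, pointing down"
    o,M,_=state(); p=np.radians(phi)
    x=np.array([0,0,-1.]);z=np.array([np.cos(p),np.sin(p),0]);T=np.c_[x,np.cross(z,x),z]
    print('shift cm',(M.T@(np.array(pos)-o['tool_pos'])/10).round(3),'rotvec',R.from_matrix(M.T@T).as_rotvec().round(4))
E
python3 - <<'E'
from h import *
o,M,phi=state(); print(np.degrees(o['joint_positions']).round(2),M.round(3))
t=cv2.imread("pics/top0.png")
g=t[155:212,243:292]
cv2.imwrite("pics/bz.png",cv2.resize(g,None,fx=11,fy=10,interpolation=cv2.INTER_CUBIC))
E
```

```text
t 0.1 pos [148.34 503.28 248.13] phi 73.57 xaxis [-6.0e-04 -1.2e-03 -1.0e+00] F [-0.9 -0.2 -0.5] M [ 0.02  0.02 -0.02] w 91.5 q6 -0.146
[65.2  19.63 87.37  0.   73.07 -8.36] [[-0.001 -0.959  0.283]
 [-0.001  0.283  0.959]
 [-1.     0.    -0.001]]
```

View pics/bz.png

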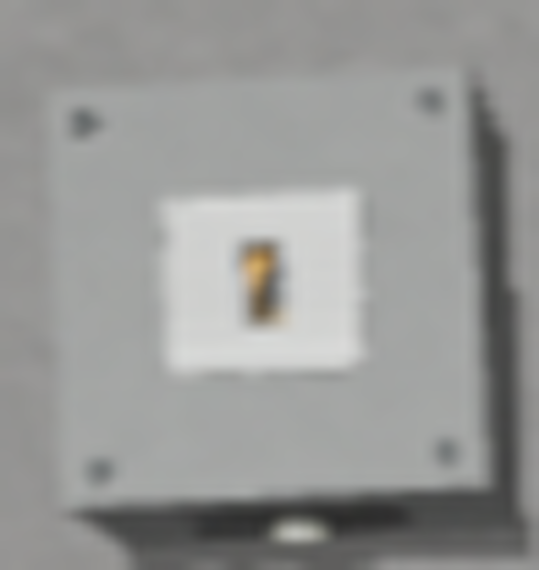

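```bash
python3 - <<'E'
from h import *
f=lambda a:np.c_[243+(np.array(a)[:,0]+.5)/11-.5,155+(np.array(a)[:,1]+.5)/10-.5]
for nm,a in(("screws",[(84,123),(430,100),(447,452),(101,470)]),("corners",[(50,92),(462,68),(490,487),(68,512)])):
    w=plane('top',f(a),90)[:,:2]; print(nm,w.round(1).tolist(),w.mean(0))
    for i in range(4):
        d=w[(i+1)%4]-w[i]; print(np.linalg.norm(d).round(1),(np.degrees(np.arctan2(d[1],d[0]))%90).round(2))
print('slot',plane('top',f([(262,284)]),94),plane('top',f([(261,281)]),94))
s=lambda a:np.c_[240+(np.array(a)[:,0]+.5)/4-.5,160+(np.array(a)[:,1]+.5)/4-.5]
w=plane('side',s([(59,77),(181,36),(268,76),(144,125)]),90)[:,:2];print('side screws',w.round(1).tolist(),w.mean(0))
for i in range(4):
        d=w[(i+1)%4]-w[i]; print(np.linalg.norm(d).round(1),(np.degrees(np.arctan2(d[1],d[0]))%90).round(2))
print('side slot',plane('side',s([(165,72)]),94), tri(f([(262,284)]),s([(165,72)])))
print('bow',tri([462.85,181.76],[457.2,291.8]))
E
```

```text
screws [[621.1, 229.8], [627.0, 147.7], [534.5, 142.3], [529.9, 223.6]] [578.10745812 185.86302116]
82.3 4.11
92.7 3.33
81.5 3.26
91.5 3.87
corners [[629.4, 238.1], [635.5, 140.2], [525.4, 132.1], [518.9, 231.1]] [577.28531347 185.39163342]
98.1 3.57
110.4 4.23
99.3 3.73
110.6 3.6
slot [[577.78569719 186.08140246  94.        ]] [[578.57233913 186.33227274  94.        ]]
side screws [[528.6, 224.4], [618.9, 227.1], [625.4, 146.8], [532.0, 139.7]] [576.23167736 184.51170439]
90.3 1.69
80.6 4.66
93.6 4.35
84.8 2.29
side slot [[576.6006216  183.05529582  94.        ]] (array([578.32488637, 186.17947815,  92.31466018]), np.float64(0.5749818516839681))
bow (array([ 585.45030367, -325.59362724,   62.93207881]), np.float64(0.1290501066694548))
```

>>> {"fn": "arm_command", "kwargs": {"plan": [{"ty": -3.1,"tz": -1.4,"jaw": 1},{"ty": -3.1,"tz": -1.4,"jaw": 1},{"ty": -3.1,"tz": -1.4,"jaw": 1},{"ty": -3.1,"tz": -1.4,"jaw": 1},{"ty": -3.1,"tz": -1.4,"jaw": 1},{"ty": -3.1,"tz": -1.4,"jaw": 1},{"ty": -3.1,"tz": -1.4,"jaw": 1},{"ty": -3.1,"tz": -1.4,"jaw": 1},{"ty": -3.1,"tz": -1.4,"jaw": 1},{"ty": -3.1,"tz": -1.4,"jaw": 1},{"ty": -3.1,"tz": -1.4,"jaw": 1},{"ty": -3.1,"tz": -1.4,"jaw": 1},{"ty": -3.1,"tz": -1.4,"jaw": 1},{"ty": -3.1,"tz": -1.4,"jaw": 1},{"ty": -3.1,"tz": -1.4,"jaw": 1},{"ty": -3.1,"tz": -1.4,"jaw": 1}]}}

```text
invalid input at $.plan[0]: expected keys tx, ty, tz, wx, wy, wz, jaw
```

>>> {"fn": "arm_command", "kwargs": {"plan": [{"wx": 0.128,"jaw": 1},{"wx": 0.128,"jaw": 1},{"wx": 0.128,"jaw": 1},{"wx": 0.128,"jaw": 1},{"wx": 0.128,"jaw": 1},{"wx": 0.128,"jaw": 1},{"wx": 0.128,"jaw": 1},{"wx": 0.128,"jaw": 1}]}}

```text
invalid input at $.plan[0]: expected keys tx, ty, tz, wx, wy, wz, jaw
```

```bash
python3 - <<'E'
from h import *
delta([584.3,-325.4,140],15.03)
E
```

```text
t 0.1 pos [148.34 503.28 248.13] phi 73.57 xaxis [-6.0e-04 -1.2e-03 -1.0e+00] F [-0.9 -0.2 -0.5] M [ 0.02  0.02 -0.02] w 91.5 q6 -0.146
shift cm [ 10.886 -65.26  -67.135] rotvec [ 1.0217e+00 -1.3000e-03  5.0000e-04]
```

All keys are required in each row.

>>> {"fn": "arm_command", "kwargs": {"plan": [{"tx": 0,"ty": -3.1,"tz": -1.4,"wx": 0,"wy": 0,"wz": 0,"jaw": 1},{"tx": 0,"ty": -3.1,"tz": -1.4,"wx": 0,"wy": 0,"wz": 0,"jaw": 1},{"tx": 0,"ty": -3.1,"tz": -1.4,"wx": 0,"wy": 0,"wz": 0,"jaw": 1},{"tx": 0,"ty": -3.1,"tz": -1.4,"wx": 0,"wy": 0,"wz": 0,"jaw": 1},{"tx": 0,"ty": -3.1,"tz": -1.4,"wx": 0,"wy": 0,"wz": 0,"jaw": 1},{"tx": 0,"ty": -3.1,"tz": -1.4,"wx": 0,"wy": 0,"wz": 0,"jaw": 1},{"tx": 0,"ty": -3.1,"tz": -1.4,"wx": 0,"wy": 0,"wz": 0,"jaw": 1},{"tx": 0,"ty": -3.1,"tz": -1.4,"wx": 0,"wy": 0,"wz": 0,"jaw": 1},{"tx": 0,"ty": -3.1,"tz": -1.4,"wx": 0,"wy": 0,"wz": 0,"jaw": 1},{"tx": 0,"ty": -3.1,"tz": -1.4,"wx": 0,"wy": 0,"wz": 0,"jaw": 1},{"tx": 0,"ty": -3.1,"tz": -1.4,"wx": 0,"wy": 0,"wz": 0,"jaw": 1},{"tx": 0,"ty": -3.1,"tz": -1.4,"wx": 0,"wy": 0,"wz": 0,"jaw": 1},{"tx": 0,"ty": -3.1,"tz": -1.4,"wx": 0,"wy": 0,"wz": 0,"jaw": 1},{"tx": 0,"ty": -3.1,"tz": -1.4,"wx": 0,"wy": 0,"wz": 0,"jaw": 1},{"tx": 0,"ty": -3.1,"tz": -1.4,"wx": 0,"wy": 0,"wz": 0,"jaw": 1},{"tx": 0,"ty": -3.1,"tz": -1.4,"wx": 0,"wy": 0,"wz": 0,"jaw": 1}]}}

```text
time: 1.7
tool_pos: [561.6, 147.3, 248.3]
tcp_rot: [1.768, 1.57, 3.052]
contact_force: [0.9, -0.0, -0.7]
grip_width: 91.6
```

>>> {"fn": "arm_command", "kwargs": {"plan": [{"tx": 0,"ty": 0,"tz": 0,"wx": 0.128,"wy": 0,"wz": 0,"jaw": 1},{"tx": 0,"ty": 0,"tz": 0,"wx": 0.128,"wy": 0,"wz": 0,"jaw": 1},{"tx": 0,"ty": 0,"tz": 0,"wx": 0.128,"wy": 0,"wz": 0,"jaw": 1},{"tx": 0,"ty": 0,"tz": 0,"wx": 0.128,"wy": 0,"wz": 0,"jaw": 1},{"tx": 0,"ty": 0,"tz": 0,"wx": 0.128,"wy": 0,"wz": 0,"jaw": 1},{"tx": 0,"ty": 0,"tz": 0,"wx": 0.128,"wy": 0,"wz": 0,"jaw": 1},{"tx": 0,"ty": 0,"tz": 0,"wx": 0.128,"wy": 0,"wz": 0,"jaw": 1},{"tx": 0,"ty": 0,"tz": 0,"wx": 0.128,"wy": 0,"wz": 0,"jaw": 1}]}}

```text
time: 2.5
tool_pos: [560.6, 148.4, 248.2]
tcp_rot: [2.932, 1.57, -3.096]
contact_force: [0.2, 0.1, 0.4]
grip_width: 91.8
```

```bash
python3 - <<'E'
from h import *
delta([584.3,-325.4,140],15.03)
E
```

```text
t 2.5 pos [560.63 148.39 248.2 ] phi 14.6 xaxis [-1.1e-03 -1.0e-04 -1.0e+00] F [0.2 0.1 0.4] M [-0.08  0.02 -0.  ] w 91.8 q6 -0.128
shift cm [ 10.819 -46.449  -9.637] rotvec [-0.0076 -0.0011 -0.0002]
```

>>> {"fn": "arm_command", "kwargs": {"plan": [{"tx": 0,"ty": -3.3,"tz": -0.7,"wx": 0,"wy": 0,"wz": 0,"jaw": 1},{"tx": 0,"ty": -3.3,"tz": -0.7,"wx": 0,"wy": 0,"wz": 0,"jaw": 1},{"tx": 0,"ty": -3.3,"tz": -0.7,"wx": 0,"wy": 0,"wz": 0,"jaw": 1},{"tx": 0,"ty": -3.3,"tz": -0.7,"wx": 0,"wy": 0,"wz": 0,"jaw": 1},{"tx": 0,"ty": -3.3,"tz": -0.7,"wx": 0,"wy": 0,"wz": 0,"jaw": 1},{"tx": 0,"ty": -3.3,"tz": -0.7,"wx": 0,"wy": 0,"wz": 0,"jaw": 1},{"tx": 0,"ty": -3.3,"tz": -0.7,"wx": 0,"wy": 0,"wz": 0,"jaw": 1},{"tx": 0,"ty": -3.3,"tz": -0.7,"wx": 0,"wy": 0,"wz": 0,"jaw": 1},{"tx": 0,"ty": -3.3,"tz": -0.7,"wx": 0,"wy": 0,"wz": 0,"jaw": 1},{"tx": 0,"ty": -3.3,"tz": -0.7,"wx": 0,"wy": 0,"wz": 0,"jaw": 1},{"tx": 0,"ty": -3.3,"tz": -0.7,"wx": 0,"wy": 0,"wz": 0,"jaw": 1},{"tx": 0,"ty": -3.3,"tz": -0.7,"wx": 0,"wy": 0,"wz": 0,"jaw": 1},{"tx": 0,"ty": -3.3,"tz": -0.7,"wx": 0,"wy": 0,"wz": 0,"jaw": 1},{"tx": 0,"ty": -3.3,"tz": -0.7,"wx": 0,"wy": 0,"wz": 0,"jaw": 1},{"tx": 3,"ty": 0,"tz": 0,"wx": 0,"wy": 0,"wz": 0,"jaw": 1},{"tx": 3,"ty": 0,"tz": 0,"wx": 0,"wy": 0,"wz": 0,"jaw": 1},{"tx": 3,"ty": 0,"tz": 0,"wx": 0,"wy": 0,"wz": 0,"jaw": 1},{"tx": 0,"ty": 0,"tz": 0,"wx": 0,"wy": 0,"wz": 0,"jaw": 1},{"tx": 0,"ty": 0,"tz": 0,"wx": 0,"wy": 0,"wz": 0,"jaw": 1}]}}

```text
time: 4.4
tool_pos: [584.9, -323.2, 158.7]
tcp_rot: [2.193, 1.57, 2.453]
contact_force: [0.8, -0.4, 0.7]
grip_width: 92.1
```

```bash
python3 - <<'E'
from h import *
delta([584.3,-325.4,74],15.03)
s=imaging.capture("side"); t=imaging.capture("top")
a=cv2.resize(s[200:340,365:525],None,fx=3,fy=3,interpolation=cv2.INTER_CUBIC)
b=cv2.resize(t[140:230,400:500],None,fx=3,fy=3,interpolation=cv2.INTER_CUBIC)
c=np.zeros((420,780,3),np.uint8);c[:420,:480]=a;c[:270,480:780]=b
cv2.imwrite("pics/g1.png",c)
E
```

```text
t 4.4 pos [ 584.91 -323.2   158.7 ] phi 14.9 xaxis [-9.e-04  7.e-04 -1.e+00] F [ 0.8 -0.4  0.7] M [-0.07  0.    0.02] w 92.1 q6 -0.88
shift cm [ 8.47  -0.204 -0.11 ] rotvec [-0.0023 -0.0007 -0.0009]
```

View pics/g1.png

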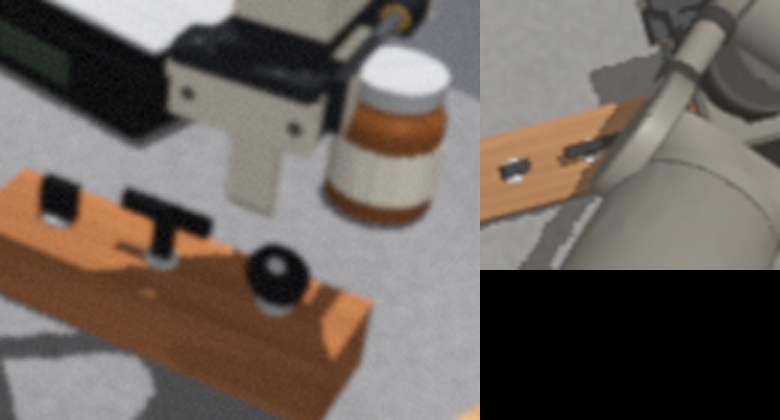

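>>> {"fn": "arm_command", "kwargs": {"plan": [{"tx": 0,"ty": -0.2,"tz": -0.1,"wx": 0,"wy": 0,"wz": 0,"jaw": 1},{"tx": 2,"ty": 0,"tz": 0,"wx": 0,"wy": 0,"wz": 0,"jaw": 1},{"tx": 2,"ty": 0,"tz": 0,"wx": 0,"wy": 0,"wz": 0,"jaw": 1},{"tx": 2,"ty": 0,"tz": 0,"wx": 0,"wy": 0,"wz": 0,"jaw": 1},{"tx": 1.5,"ty": 0,"tz": 0,"wx": 0,"wy": 0,"wz": 0,"jaw": 1},{"tx": 0.8,"ty": 0,"tz": 0,"wx": 0,"wy": 0,"wz": 0,"jaw": 1},{"tx": 0,"ty": 0,"tz": 0,"wx": 0,"wy": 0,"wz": 0,"jaw": 1},{"tx": 0,"ty": 0,"tz": 0,"wx": 0,"wy": 0,"wz": 0,"jaw": 1}]}}

```text
time: 5.3
tool_pos: [585.0, -325.8, 76.6]
tcp_rot: [-0.838, 1.569, -0.578]
contact_force: [0.7, -0.7, -0.1]
grip_width: 91.8
```

```bash
python3 - <<'E'
from h import *
delta([584.3,-325.4,74],15.03)
s=imaging.capture("side")
a=cv2.resize(s[200:340,365:525],None,fx=4,fy=4,interpolation=cv2.INTER_CUBIC)
cv2.imwrite("pics/g2.png",a)
E
```

```text
t 5.3 pos [ 584.96 -325.75   76.59] phi 14.9 xaxis [ 1.2e-03 -8.0e-04 -1.0e+00] F [ 0.7 -0.7 -0.1] M [-0.11  0.05  0.03] w 91.8 q6 -0.883
shift cm [ 0.259  0.051 -0.055] rotvec [-0.0023  0.0009  0.001 ]
```

View pics/g2.png

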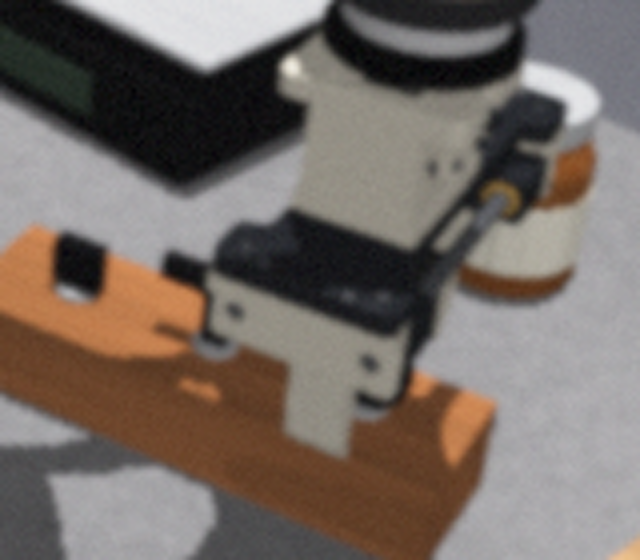

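The fingers straddle the bow (round key's collar at about 370,405 in the crop), with one finger in front and the T-bar clear. Closing now.

>>> {"fn": "arm_command", "kwargs": {"plan": [{"tx": 0.25,"ty": 0.03,"tz": -0.05,"wx": 0,"wy": 0,"wz": 0,"jaw": 1},{"tx": 0,"ty": 0,"tz": 0,"wx": 0,"wy": 0,"wz": 0,"jaw": -0.6},{"tx": 0,"ty": 0,"tz": 0,"wx": 0,"wy": 0,"wz": 0,"jaw": -0.7},{"tx": 0,"ty": 0,"tz": 0,"wx": 0,"wy": 0,"wz": 0,"jaw": -0.8},{"tx": 0,"ty": 0,"tz": 0,"wx": 0,"wy": 0,"wz": 0,"jaw": -0.9},{"tx": 0,"ty": 0,"tz": 0,"wx": 0,"wy": 0,"wz": 0,"jaw": -1},{"tx": 0,"ty": 0,"tz": 0,"wx": 0,"wy": 0,"wz": 0,"jaw": -1},{"tx": 0,"ty": 0,"tz": 0,"wx": 0,"wy": 0,"wz": 0,"jaw": -1},{"tx": 0,"ty": 0,"tz": 0,"wx": 0,"wy": 0,"wz": 0,"jaw": -1},{"tx": 0,"ty": 0,"tz": 0,"wx": 0,"wy": 0,"wz": 0,"jaw": -1}]}}

```text
time: 6.35
tool_pos: [583.9, -325.3, 73.2]
tcp_rot: [1.277, 1.571, 1.537]
contact_force: [0.0, -0.1, 0.1]
grip_width: 24.7
```

```bash
python3 - <<'E'
from h import *
state()
E
```

```text
t 6.35 pos [ 583.93 -325.26   73.17] phi 14.9 xaxis [ 0.e+00  1.e-04 -1.e+00] F [ 0.  -0.1  0.1] M [-0.1   0.02  0.03] w 24.7 q6 -0.883
```

Still closing.

>>> {"fn": "arm_command", "kwargs": {"plan": [{"tx": 0,"ty": 0,"tz": 0,"wx": 0,"wy": 0,"wz": 0,"jaw": -1},{"tx": 0,"ty": 0,"tz": 0,"wx": 0,"wy": 0,"wz": 0,"jaw": -1},{"tx": 0,"ty": 0,"tz": 0,"wx": 0,"wy": 0,"wz": 0,"jaw": -1},{"tx": 0,"ty": 0,"tz": 0,"wx": 0,"wy": 0,"wz": 0,"jaw": -1}]}}

```text
time: 6.75
tool_pos: [583.9, -325.3, 73.2]
tcp_rot: [1.053, 1.571, 1.313]
contact_force: [0.1, -0.5, -0.1]
grip_width: 10.2
```

```bash
python3 - <<'E'
from h import *
state()
E
```

```text
t 6.75 pos [ 583.93 -325.27   73.16] phi 14.89 xaxis [ 0.e+00  1.e-04 -1.e+00] F [ 0.1 -0.5 -0.1] M [-0.05  0.04  0.08] w 10.2 q6 -0.883
```

>>> {"fn": "arm_command", "kwargs": {"plan": [{"tx": 0,"ty": 0,"tz": 0,"wx": 0,"wy": 0,"wz": 0,"jaw": -1},{"tx": -0.3,"ty": 0,"tz": 0,"wx": 0,"wy": 0,"wz": 0,"jaw": -1},{"tx": -0.5,"ty": 0,"tz": 0,"wx": 0,"wy": 0,"wz": 0,"jaw": -1},{"tx": -1,"ty": 0,"tz": 0,"wx": 0,"wy": 0,"wz": 0,"jaw": -1},{"tx": -1.2,"ty": 0,"tz": 0,"wx": 0,"wy": 0,"wz": 0,"jaw": -1},{"tx": -2,"ty": 0,"tz": 0,"wx": 0,"wy": 0,"wz": 0,"jaw": -1},{"tx": -3,"ty": 0,"tz": 0,"wx": 0,"wy": 0,"wz": 0,"jaw": -1},{"tx": -3,"ty": 0,"tz": 0,"wx": 0,"wy": 0,"wz": 0,"jaw": -1},{"tx": -3,"ty": 0,"tz": 0,"wx": 0,"wy": 0,"wz": 0,"jaw": -1},{"tx": 0,"ty": 0,"tz": 0,"wx": 0,"wy": 0,"wz": 0,"jaw": -1}]}}

```text
time: 7.75
tool_pos: [585.7, -326.5, 220.0]
tcp_rot: [-0.873, 1.56, -0.613]
contact_force: [0.2, 0.3, 0.0]
grip_width: 9.9
```

```bash
python3 - <<'E'
from h import *
delta([577.7,185.7,210],93.6)
s=imaging.capture("side")
a=cv2.resize(s[150:340,365:525],None,fx=3,fy=3,interpolation=cv2.INTER_CUBIC)
cv2.imwrite("pics/g3.png",a)
E
```

```text
t 7.75 pos [ 585.73 -326.48  219.99] phi 14.91 xaxis [ 0.0088 -0.0062 -0.9999] F [0.2 0.3 0. ] M [-0.09  0.05 -0.03] w 9.9 q6 -0.883
shift cm [ 0.674 49.708 12.391] rotvec [-1.3735e+00  1.0000e-04  1.1700e-02]
```

View pics/g3.png

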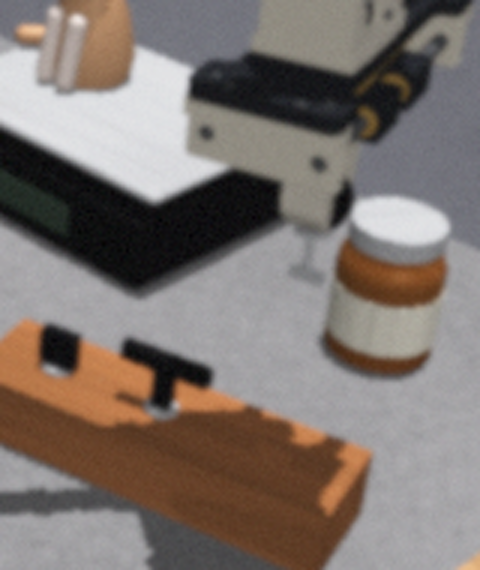

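>>> {"fn": "arm_command", "kwargs": {"plan": [{"tx": 0,"ty": 1.6,"tz": 0.4,"wx": 0,"wy": 0,"wz": 0,"jaw": -1},{"tx": 0,"ty": 3.3,"tz": 0.8,"wx": 0,"wy": 0,"wz": 0,"jaw": -1},{"tx": 0,"ty": 3.3,"tz": 0.8,"wx": 0,"wy": 0,"wz": 0,"jaw": -1},{"tx": 0,"ty": 3.3,"tz": 0.8,"wx": 0,"wy": 0,"wz": 0,"jaw": -1},{"tx": 0,"ty": 3.3,"tz": 0.8,"wx": 0,"wy": 0,"wz": 0,"jaw": -1},{"tx": 0,"ty": 3.3,"tz": 0.8,"wx": 0,"wy": 0,"wz": 0,"jaw": -1},{"tx": 0,"ty": 3.3,"tz": 0.8,"wx": 0,"wy": 0,"wz": 0,"jaw": -1},{"tx": 0,"ty": 3.3,"tz": 0.8,"wx": 0,"wy": 0,"wz": 0,"jaw": -1},{"tx": 0,"ty": 3.3,"tz": 0.8,"wx": 0,"wy": 0,"wz": 0,"jaw": -1},{"tx": 0,"ty": 3.3,"tz": 0.8,"wx": 0,"wy": 0,"wz": 0,"jaw": -1},{"tx": 0,"ty": 3.3,"tz": 0.8,"wx": 0,"wy": 0,"wz": 0,"jaw": -1},{"tx": 0,"ty": 3.3,"tz": 0.8,"wx": 0,"wy": 0,"wz": 0,"jaw": -1},{"tx": 0,"ty": 3.3,"tz": 0.8,"wx": 0,"wy": 0,"wz": 0,"jaw": -1},{"tx": 0,"ty": 3.3,"tz": 0.8,"wx": 0,"wy": 0,"wz": 0,"jaw": -1},{"tx": 0,"ty": 3.3,"tz": 0.8,"wx": 0,"wy": 0,"wz": 0,"jaw": -1},{"tx": 0,"ty": 1.6,"tz": 0.8,"wx": 0,"wy": 0,"wz": 0,"jaw": -1},{"tx": 0,"ty": 0,"tz": 0,"wx": 0,"wy": 0,"wz": 0,"jaw": -1}]}}

```text
time: 9.5
tool_pos: [575.9, 186.5, 212.2]
tcp_rot: [2.798, 1.569, 3.061]
contact_force: [1.3, -0.3, -0.4]
grip_width: 9.7
```

>>> {"fn": "arm_command", "kwargs": {"plan": [{"tx": 0,"ty": 0,"tz": 0,"wx": -0.1,"wy": 0,"wz": 0,"jaw": -1},{"tx": 0,"ty": 0,"tz": 0,"wx": -0.125,"wy": 0,"wz": 0,"jaw": -1},{"tx": 0,"ty": 0,"tz": 0,"wx": -0.125,"wy": 0,"wz": 0,"jaw": -1},{"tx": 0,"ty": 0,"tz": 0,"wx": -0.125,"wy": 0,"wz": 0,"jaw": -1},{"tx": 0,"ty": 0,"tz": 0,"wx": -0.125,"wy": 0,"wz": 0,"jaw": -1},{"tx": 0,"ty": 0,"tz": 0,"wx": -0.125,"wy": 0,"wz": 0,"jaw": -1},{"tx": 0,"ty": 0,"tz": 0,"wx": -0.125,"wy": 0,"wz": 0,"jaw": -1},{"tx": 0,"ty": 0,"tz": 0,"wx": -0.125,"wy": 0,"wz": 0,"jaw": -1},{"tx": 0,"ty": 0,"tz": 0,"wx": -0.125,"wy": 0,"wz": 0,"jaw": -1},{"tx": 0,"ty": 0,"tz": 0,"wx": -0.125,"wy": 0,"wz": 0,"jaw": -1},{"tx": 0,"ty": 0,"tz": 0,"wx": -0.125,"wy": 0,"wz": 0,"jaw": -1},{"tx": 0,"ty": 0,"tz": 0,"wx": -0.025,"wy": 0,"wz": 0,"jaw": -1},{"tx": 0,"ty": 0,"tz": 0,"wx": 0,"wy": 0,"wz": 0,"jaw": -1},{"tx": 0,"ty": 0,"tz": 0,"wx": 0,"wy": 0,"wz": 0,"jaw": -1}]}}

```text
time: 10.9
tool_pos: [576.7, 183.5, 213.1]
tcp_rot: [1.89, 1.57, -2.761]
contact_force: [0.1, -0.1, 0.2]
grip_width: 9.9
```

```bash
python3 - <<'E'
from h import *
delta([577.7,185.7,165],93.6)
s=imaging.capture("side");t=imaging.capture("top")
a=cv2.resize(s[110:250,220:360],None,fx=4,fy=4,interpolation=cv2.INTER_CUBIC)
cv2.imwrite("pics/k1.png",a)
cv2.imwrite("pics/k1t.png",cv2.resize(t[100:250,200:350],None,fx=3,fy=3))
E
```

```text
t 10.9 pos [576.72 183.46 213.05] phi 93.51 xaxis [-4.e-04 -1.e-04 -1.e+00] F [ 0.1 -0.1  0.2] M [0.03 0.04 0.01] w 9.9 q6 -1.451
shift cm [ 4.805 -0.114  0.218] rotvec [-0.0017 -0.0001 -0.0004]
```

View pics/k1.png

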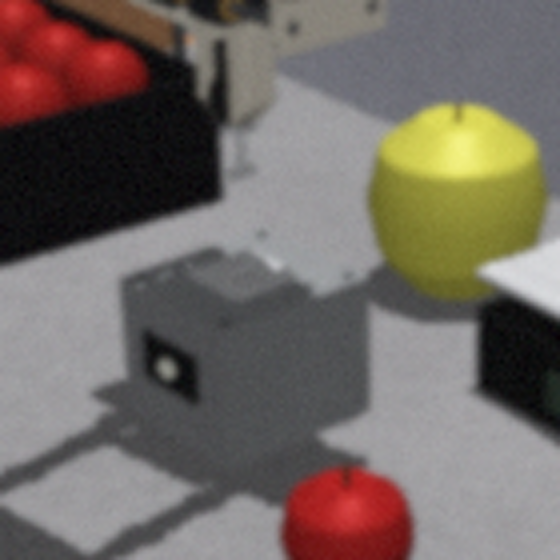

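View pics/k1t.png

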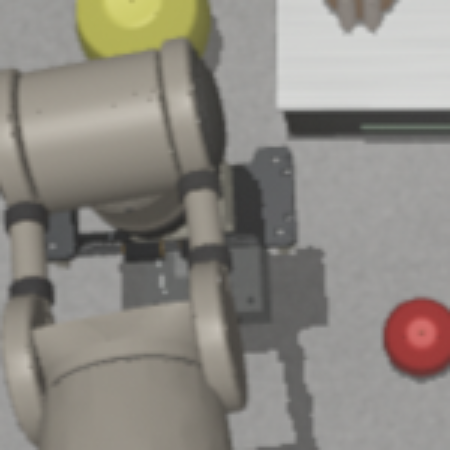

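```bash
python3 - <<'E'
from h import *
for z in(155,161,180):print(z,proj('side',[576.72,183.46,z]))
im=cv2.imread("pics/k1.png")[90:190,190:300]
cv2.imwrite("pics/k2.png",cv2.resize(im,None,fx=5,fy=5,interpolation=cv2.INTER_CUBIC))
E
```

```text
155 [[279.68077122 153.57188075]]
161 [[279.56569312 151.14741481]]
180 [[279.19747582 143.38981153]]
```

View pics/k2.png

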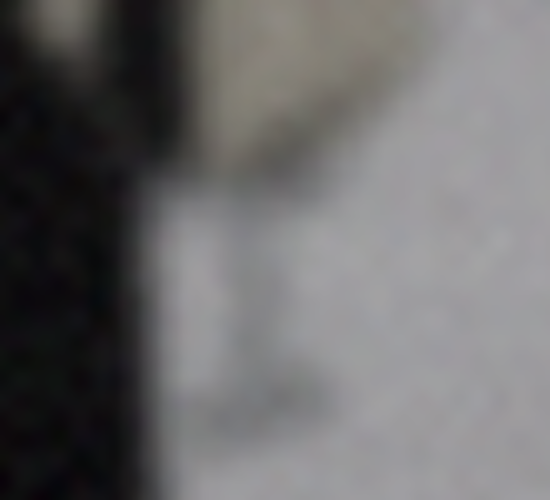

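```bash
python3 - <<'E'
from h import *
print(proj('side',[[577.7,185.6,94],[576.7,183.5,94],[583.7,185.6,94],[577.7,191.6,94],[584,-325.3,65]]), proj('top',[[577.7,185.6,94],[584,-325.3,65]]))
E
```

```text
[[280.64567027 177.14631585]
 [280.80254328 177.55179839]
 [282.72739673 176.46530042]
 [279.20930332 176.31787937]
 [456.7060004  291.06914031]] [[266.54865701 182.98241028]
 [462.92830876 182.18837967]]
```

>>> {"fn": "arm_command", "kwargs": {"plan": [{"tx": 0,"ty": -0.1,"tz": 0.25,"wx": 0,"wy": 0,"wz": 0,"jaw": -1},{"tx": 1.5,"ty": 0,"tz": 0,"wx": 0,"wy": 0,"wz": 0,"jaw": -1},{"tx": 1.5,"ty": 0,"tz": 0,"wx": 0,"wy": 0,"wz": 0,"jaw": -1},{"tx": 1.5,"ty": 0,"tz": 0,"wx": 0,"wy": 0,"wz": 0,"jaw": -1},{"tx": 1.0,"ty": 0,"tz": 0,"wx": 0,"wy": 0,"wz": 0,"jaw": -1},{"tx": 0,"ty": 0,"tz": 0,"wx": 0,"wy": 0,"wz": 0,"jaw": -1},{"tx": 0,"ty": 0,"tz": 0,"wx": 0,"wy": 0,"wz": 0,"jaw": -1},{"tx": 0,"ty": 0,"tz": 0,"wx": 0,"wy": 0,"wz": 0,"jaw": -1}]}}

```text
time: 11.8
tool_pos: [578.1, 186.7, 159.2]
tcp_rot: [-1.412, 1.569, 0.223]
contact_force: [0.3, -0.6, -0.6]
grip_width: 9.6
```

```bash
python3 - <<'E'
from h import *
delta([577.7,186,150],93.6)
s=imaging.capture("side")
a=cv2.resize(s[140:215,245:315],None,fx=8,fy=8,interpolation=cv2.INTER_CUBIC)
cv2.imwrite("pics/k3.png",a)
E
```

```text
t 11.8 pos [578.13 186.72 159.15] phi 93.68 xaxis [ 1.7e-03  4.0e-04 -1.0e+00] F [ 0.3 -0.6 -0.6] M [ 0.05  0.   -0.01] w 9.6 q6 -1.449
shift cm [ 0.915  0.049 -0.069] rotvec [0.0014 0.0003 0.0017]
```

View pics/k3.png

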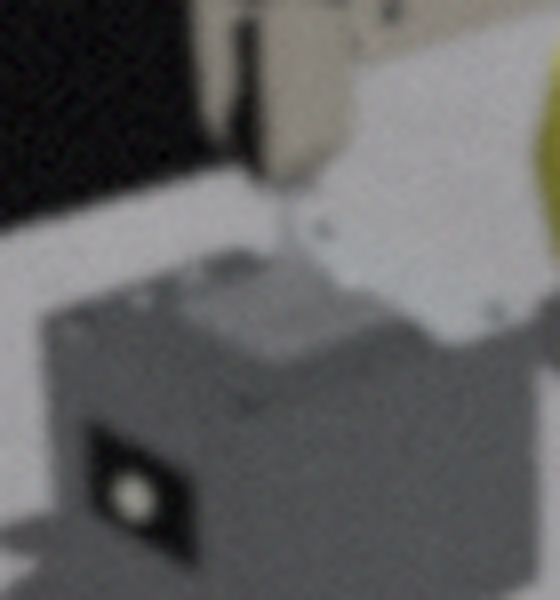

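>>> {"fn": "arm_command", "kwargs": {"plan": [{"tx": 0,"ty": 0.04,"tz": -0.06,"wx": 0,"wy": 0,"wz": 0,"jaw": -1},{"tx": 0.5,"ty": 0,"tz": 0,"wx": 0,"wy": 0,"wz": 0,"jaw": -1},{"tx": 0.2,"ty": 0,"tz": 0,"wx": 0,"wy": 0,"wz": 0,"jaw": -1},{"tx": 0,"ty": 0,"tz": 0,"wx": 0,"wy": 0,"wz": 0,"jaw": -1},{"tx": 0,"ty": 0,"tz": 0,"wx": 0,"wy": 0,"wz": 0,"jaw": -1}]}}

```text
time: 12.35
tool_pos: [577.2, 185.9, 151.1]
tcp_rot: [1.456, 1.571, 3.091]
contact_force: [0.1, -0.1, -0.5]
grip_width: 10.1
```

```bash
python3 - <<'E'
from h import *
delta([577.7,186,150],93.6)
E
```

```text
t 12.35 pos [577.21 185.95 151.1 ] phi 93.68 xaxis [-2.e-04  0.e+00 -1.e+00] F [ 0.1 -0.1 -0.5] M [0.06 0.04 0.02] w 10.1 q6 -1.45
shift cm [ 0.11  -0.05   0.002] rotvec [ 0.0014  0.     -0.0002]
```

>>> {"fn": "arm_command", "kwargs": {"plan": [{"tx": 0.15,"ty": 0,"tz": 0,"wx": 0,"wy": 0,"wz": 0,"jaw": -1},{"tx": 0.15,"ty": 0,"tz": 0,"wx": 0,"wy": 0,"wz": 0,"jaw": -1},{"tx": 0,"ty": 0,"tz": 0,"wx": 0,"wy": 0,"wz": 0,"jaw": -1},{"tx": 0,"ty": 0,"tz": 0,"wx": 0,"wy": 0,"wz": 0,"jaw": -1}]}}

```text
time: 12.75
tool_pos: [577.2, 185.9, 148.2]
tcp_rot: [0.725, 1.571, 2.36]
contact_force: [0.0, 0.1, -0.0]
grip_width: 9.8
```

```bash
python3 - <<'E'
from h import *
delta([577.7,186,150],93.6)
E
```

```text
t 12.75 pos [577.2  185.94 148.19] phi 93.68 xaxis [-1.e-04  1.e-04 -1.e+00] F [ 0.   0.1 -0. ] M [ 0.02 -0.01  0.03] w 9.8 q6 -1.45
shift cm [-0.181 -0.05   0.002] rotvec [ 0.0014  0.0001 -0.0001]
```

No contact with the tip already 4 mm below the plate top, so the bit is in the keyhole. Continuing down to the wafer.

>>> {"fn": "arm_command", "kwargs": {"plan": [{"tx": 0.2,"ty": 0,"tz": 0,"wx": 0,"wy": 0,"wz": 0,"jaw": -1},{"tx": 0.2,"ty": 0,"tz": 0,"wx": 0,"wy": 0,"wz": 0,"jaw": -1},{"tx": 0.2,"ty": 0,"tz": 0,"wx": 0,"wy": 0,"wz": 0,"jaw": -1},{"tx": 0.1,"ty": 0,"tz": 0,"wx": 0,"wy": 0,"wz": 0,"jaw": -1},{"tx": 0,"ty": 0,"tz": 0,"wx": 0,"wy": 0,"wz": 0,"jaw": -1},{"tx": 0,"ty": 0,"tz": 0,"wx": 0,"wy": 0,"wz": 0,"jaw": -1}]}}

```text
time: 13.35
tool_pos: [577.3, 186.0, 141.2]
tcp_rot: [-0.864, 1.571, 0.771]
contact_force: [-0.1, -1.0, -0.0]
grip_width: 9.8
```

>>> {"fn": "arm_command", "kwargs": {"plan": [{"tx": 0.1,"ty": 0,"tz": 0,"wx": 0,"wy": 0,"wz": 0,"jaw": -1},{"tx": 0,"ty": 0,"tz": 0,"wx": 0,"wy": 0,"wz": 0,"jaw": -1},{"tx": 0,"ty": 0,"tz": 0,"wx": 0,"wy": 0,"wz": 0,"jaw": -1}]}}

```text
time: 13.65
tool_pos: [577.3, 185.9, 140.2]
tcp_rot: [-0.835, 1.571, 0.8]
contact_force: [-0.1, -0.3, -0.6]
grip_width: 9.6
```

```bash
python3 - <<'E'
from h import *
delta([577.7,186,150],93.6)
E
```

```text
t 13.65 pos [577.26 185.94 140.25] phi 93.68 xaxis [ 1.e-04  1.e-04 -1.e+00] F [-0.1 -0.3 -0.6] M [ 0.09 -0.02  0.04] w 9.6 q6 -1.45
shift cm [-0.975 -0.044  0.003] rotvec [0.0013 0.0001 0.0001]
```

>>> {"fn": "arm_command", "kwargs": {"plan": [{"tx": 0.05,"ty": 0,"tz": 0,"wx": 0,"wy": 0,"wz": 0,"jaw": -1},{"tx": 0,"ty": 0,"tz": 0,"wx": 0,"wy": 0,"wz": 0,"jaw": -1}]}}

```text
time: 13.85
tool_pos: [577.3, 186.0, 140.1]
tcp_rot: [-1.335, 1.57, 0.3]
contact_force: [-1.3, 0.8, 1.3]
grip_width: 9.6
```

>>> {"fn": "arm_command", "kwargs": {"plan": [{"tx": 0.05,"ty": 0,"tz": 0,"wx": 0,"wy": 0,"wz": 0,"jaw": -1},{"tx": 0,"ty": 0,"tz": 0,"wx": 0,"wy": 0,"wz": 0,"jaw": -1}]}}

```text
time: 14.05
tool_pos: [577.4, 186.0, 139.9]
tcp_rot: [-1.349, 1.57, 0.286]
contact_force: [-0.5, -0.4, 4.9]
grip_width: 9.9
```

```bash
python3 - <<'E'
from h import *
delta([577.7,186,150],93.6)
E
```

```text
t 14.05 pos [577.4  185.98 139.88] phi 93.68 xaxis [ 8.e-04  2.e-04 -1.e+00] F [-0.5 -0.4  4.9] M [-0.04  0.32  0.05] w 9.9 q6 -1.45
shift cm [-1.012 -0.031 -0.   ] rotvec [0.0014 0.0002 0.0008]
```

>>> {"fn": "arm_command", "kwargs": {"plan": [{"tx": 0.02,"ty": 0,"tz": 0,"wx": 0.05,"wy": 0,"wz": 0,"jaw": -1},{"tx": 0,"ty": 0,"tz": 0,"wx": 0.05,"wy": 0,"wz": 0,"jaw": -1},{"tx": 0,"ty": 0,"tz": 0,"wx": 0.05,"wy": 0,"wz": 0,"jaw": -1},{"tx": 0,"ty": 0,"tz": 0,"wx": 0.05,"wy": 0,"wz": 0,"jaw": -1},{"tx": 0,"ty": 0,"tz": 0,"wx": 0.03,"wy": 0,"wz": 0,"jaw": -1},{"tx": 0,"ty": 0,"tz": 0,"wx": 0.03,"wy": 0,"wz": 0,"jaw": -1},{"tx": 0,"ty": 0,"tz": 0,"wx": 0,"wy": 0,"wz": 0,"jaw": -1}]}}

```text
time: 14.75
tool_pos: [577.4, 186.0, 139.0]
tcp_rot: [-0.925, 1.57, 0.449]
contact_force: [-0.3, -0.0, 0.5]
grip_width: 9.8
```

```bash
python3 - <<'E'
from h import *
delta([577.7,186,150],93.6)
E
```

```text
t 14.75 pos [577.38 186.02 138.99] phi 78.77 xaxis [ 4.e-04  2.e-04 -1.e+00] F [-0.3 -0.   0.5] M [ 0.05 -0.1  -0.02] w 9.8 q6 -1.19
shift cm [-1.101 -0.033  0.005] rotvec [-2.588e-01  2.000e-04  4.000e-04]
```

Force vanished at 0.26 rad, so the bit may already have dropped into the wafer. Probing down.

>>> {"fn": "arm_command", "kwargs": {"plan": [{"tx": 0.1,"ty": 0,"tz": 0,"wx": 0,"wy": 0,"wz": 0,"jaw": -1},{"tx": 0,"ty": 0,"tz": 0,"wx": 0,"wy": 0,"wz": 0,"jaw": -1}]}}

```text
time: 14.95
tool_pos: [577.3, 186.0, 137.8]
tcp_rot: [-0.363, 1.571, 1.013]
contact_force: [1.0, 0.2, -0.2]
grip_width: 10.1
```

```bash
python3 - <<'E'
from h import *
delta([577.7,186,150],93.6)
E
```

```text
t 14.95 pos [577.32 186.01 137.85] phi 78.81 xaxis [ 2.e-04  2.e-04 -1.e+00] F [ 1.   0.2 -0.2] M [ 0.13 -0.1  -0.01] w 10.1 q6 -1.19
shift cm [-1.215 -0.038  0.007] rotvec [-2.581e-01  3.000e-04  1.000e-04]
```

>>> {"fn": "arm_command", "kwargs": {"plan": [{"tx": 0.15,"ty": 0,"tz": 0,"wx": 0,"wy": 0,"wz": 0,"jaw": -1},{"tx": 0.15,"ty": 0,"tz": 0,"wx": 0,"wy": 0,"wz": 0,"jaw": -1},{"tx": 0.1,"ty": 0,"tz": 0,"wx": 0,"wy": 0,"wz": 0,"jaw": -1},{"tx": 0,"ty": 0,"tz": 0,"wx": 0,"wy": 0,"wz": 0,"jaw": -1}]}}

```text
time: 15.35
tool_pos: [577.4, 186.0, 134.1]
tcp_rot: [-0.923, 1.57, 0.452]
contact_force: [1.0, 1.3, 0.5]
grip_width: 9.7
```

```bash
python3 - <<'E'
from h import *
delta([577.7,186,150],93.6)
E
```

```text
t 15.35 pos [577.41 186.01 134.06] phi 78.78 xaxis [ 5.e-04  2.e-04 -1.e+00] F [1.  1.3 0.5] M [ 0.14 -0.16 -0.01] w 9.7 q6 -1.19
shift cm [-1.594 -0.03   0.005] rotvec [-0.2586  0.0003  0.0005]
```

>>> {"fn": "arm_command", "kwargs": {"plan": [{"tx": 0.08,"ty": 0,"tz": 0,"wx": 0,"wy": 0,"wz": 0,"jaw": -1},{"tx": 0,"ty": 0,"tz": 0,"wx": -0.03,"wy": 0,"wz": 0,"jaw": -1},{"tx": 0,"ty": 0,"tz": 0,"wx": -0.03,"wy": 0,"wz": 0,"jaw": -1},{"tx": 0,"ty": 0,"tz": 0,"wx": -0.03,"wy": 0,"wz": 0,"jaw": -1},{"tx": 0,"ty": 0,"tz": 0,"wx": 0,"wy": 0,"wz": 0,"jaw": -1}]}}

```text
time: 15.85
tool_pos: [577.5, 186.0, 133.6]
tcp_rot: [-1.098, 1.57, 0.368]
contact_force: [-0.5, 1.3, 4.9]
grip_width: 10.0
```

```bash
python3 - <<'E'
from h import *
delta([577.7,186,150],93.6)
E
```

```text
t 15.85 pos [577.47 186.01 133.55] phi 84.03 xaxis [ 8.e-04  3.e-04 -1.e+00] F [-0.5  1.3  4.9] M [ 0.17 -0.08 -0.11] w 10.0 q6 -1.281
shift cm [-1.645 -0.024  0.002] rotvec [-0.167   0.0003  0.0008]
```

>>> {"fn": "arm_command", "kwargs": {"plan": [{"tx": 0.02,"ty": 0,"tz": 0,"wx": -0.03,"wy": 0,"wz": 0,"jaw": -1},{"tx": 0,"ty": 0,"tz": 0,"wx": -0.03,"wy": 0,"wz": 0,"jaw": -1},{"tx": 0,"ty": 0,"tz": 0,"wx": -0.03,"wy": 0,"wz": 0,"jaw": -1},{"tx": 0,"ty": 0,"tz": 0,"wx": -0.02,"wy": 0,"wz": 0,"jaw": -1},{"tx": 0,"ty": 0,"tz": 0,"wx": 0,"wy": 0,"wz": 0,"jaw": -1}]}}

```text
time: 16.35
tool_pos: [577.5, 186.0, 133.4]
tcp_rot: [-1.221, 1.57, 0.355]
contact_force: [0.4, 0.3, 6.2]
grip_width: 9.7
```

```bash
python3 - <<'E'
from h import *
delta([577.7,186,150],93.6)
E
```

```text
t 16.35 pos [577.49 186.   133.44] phi 90.31 xaxis [ 9.e-04  3.e-04 -1.e+00] F [0.4 0.3 6.2] M [ 0.16  0.   -0.09] w 9.7 q6 -1.391
shift cm [-1.656 -0.022  0.   ] rotvec [-0.0574  0.0003  0.0009]
```

>>> {"fn": "arm_command", "kwargs": {"plan": [{"tx": 0,"ty": 0,"tz": 0,"wx": -0.03,"wy": 0,"wz": 0,"jaw": -1},{"tx": 0,"ty": 0,"tz": 0,"wx": -0.03,"wy": 0,"wz": 0,"jaw": -1},{"tx": 0,"ty": 0,"tz": 0,"wx": 0,"wy": 0,"wz": 0,"jaw": -1}]}}

```text
time: 16.65
tool_pos: [577.5, 186.0, 133.5]
tcp_rot: [-1.289, 1.57, 0.348]
contact_force: [0.1, 1.2, 5.8]
grip_width: 9.9
```

```bash
python3 - <<'E'
from h import *
delta([577.7,186,150],93.6)
E
```

```text
t 16.65 pos [577.51 186.03 133.46] phi 93.77 xaxis [ 1.e-03  3.e-04 -1.e+00] F [0.1 1.2 5.8] M [ 0.21 -0.01 -0.11] w 9.9 q6 -1.451
shift cm [-1.654 -0.02  -0.003] rotvec [0.0029 0.0003 0.001 ]
```

>>> {"fn": "arm_command", "kwargs": {"plan": [{"tx": 0,"ty": 0,"tz": 0,"wx": -0.03,"wy": 0,"wz": 0,"jaw": -1},{"tx": 0,"ty": 0,"tz": 0,"wx": -0.03,"wy": 0,"wz": 0,"jaw": -1},{"tx": 0,"ty": 0,"tz": 0,"wx": 0,"wy": 0,"wz": 0,"jaw": -1}]}}

```text
time: 16.95
tool_pos: [577.5, 186.0, 133.4]
tcp_rot: [-1.348, 1.57, 0.349]
contact_force: [-0.1, 0.8, 6.1]
grip_width: 9.8
```

>>> {"fn": "arm_command", "kwargs": {"plan": [{"tx": 0,"ty": 0,"tz": 0,"wx": -0.03,"wy": 0,"wz": 0,"jaw": -1},{"tx": 0,"ty": 0,"tz": 0,"wx": -0.03,"wy": 0,"wz": 0,"jaw": -1},{"tx": 0,"ty": 0,"tz": 0,"wx": 0,"wy": 0,"wz": 0,"jaw": -1}]}}

```text
time: 17.25
tool_pos: [577.5, 186.0, 133.5]
tcp_rot: [-1.42, 1.57, 0.337]
contact_force: [0.8, 1.8, 5.4]
grip_width: 10.0
```

```bash
python3 - <<'E'
from h import *
delta([577.7,186,150],93.6)
E
```

```text
t 17.25 pos [577.53 186.04 133.46] phi 100.64 xaxis [ 1.e-03  3.e-04 -1.e+00] F [0.8 1.8 5.4] M [ 0.23 -0.05 -0.11] w 10.0 q6 -1.571
shift cm [-1.654 -0.018 -0.006] rotvec [0.1229 0.0002 0.001 ]
```

>>> {"fn": "arm_command", "kwargs": {"plan": [{"tx": 0,"ty": 0,"tz": 0,"wx": 0.04,"wy": 0,"wz": 0,"jaw": -1},{"tx": 0,"ty": 0,"tz": 0,"wx": 0.04,"wy": 0,"wz": 0,"jaw": -1},{"tx": 0,"ty": 0,"tz": 0,"wx": 0.03,"wy": 0,"wz": 0,"jaw": -1},{"tx": 0,"ty": 0,"tz": 0,"wx": 0,"wy": 0,"wz": 0,"jaw": -1}]}}

```text
time: 17.65
tool_pos: [576.7, 185.8, 132.2]
tcp_rot: [1.664, 1.569, -2.974]
contact_force: [-1.1, 0.2, 0.4]
grip_width: 9.9
```

```bash
python3 - <<'E'
from h import *
delta([577.7,186,150],93.6)
E
```

```text
t 17.65 pos [576.69 185.83 132.22] phi 94.28 xaxis [-1.7e-03 -3.0e-04 -1.0e+00] F [-1.1  0.2  0.4] M [ 0.19 -0.02  0.03] w 9.9 q6 -1.46
shift cm [-1.778 -0.099  0.009] rotvec [ 0.0119 -0.0002 -0.0018]
```

>>> {"fn": "arm_command", "kwargs": {"plan": [{"tx": 0,"ty": 0,"tz": 0.05,"wx": 0,"wy": 0,"wz": 0,"jaw": -1},{"tx": 0,"ty": 0,"tz": 0.05,"wx": 0,"wy": 0,"wz": 0,"jaw": -1},{"tx": 0,"ty": 0,"tz": 0,"wx": 0,"wy": 0,"wz": 0,"jaw": -1},{"tx": 0,"ty": 0,"tz": 0,"wx": 0,"wy": 0,"wz": 0,"jaw": -1}]}}

```text
time: 18.05
tool_pos: [577.0, 186.7, 132.8]
tcp_rot: [2.063, 1.57, -2.575]
contact_force: [-0.2, -0.9, -1.0]
grip_width: 9.9
```

```bash
python3 - <<'E'
from h import *
delta([577.7,186,150],93.6)
E
```

```text
t 18.05 pos [576.97 186.71 132.83] phi 94.27 xaxis [-6.e-04 -4.e-04 -1.e+00] F [-0.2 -0.9 -1. ] M [-0.22  0.07  0.06] w 9.9 q6 -1.458
shift cm [-1.717 -0.066 -0.077] rotvec [ 0.0117 -0.0003 -0.0006]
```

It dropped into the cylinder slot on the rock back (z 132.2, no force). I'll re-centre and push home.

>>> {"fn": "arm_command", "kwargs": {"plan": [{"tx": 0,"ty": 0,"tz": -0.05,"wx": 0,"wy": 0,"wz": 0,"jaw": -1},{"tx": 0.1,"ty": 0,"tz": 0,"wx": 0,"wy": 0,"wz": 0,"jaw": -1},{"tx": 0.1,"ty": 0,"tz": 0,"wx": 0,"wy": 0,"wz": 0,"jaw": -1},{"tx": 0,"ty": 0,"tz": 0,"wx": 0,"wy": 0,"wz": 0,"jaw": -1}]}}

```text
time: 18.45
tool_pos: [577.2, 186.4, 130.9]
tcp_rot: [0.055, 1.571, 1.7]
contact_force: [0.6, -0.3, -1.2]
grip_width: 10.3
```

```bash
python3 - <<'E'
from h import *
delta([577.7,186,122],93.6)
E
```

```text
t 18.45 pos [577.19 186.44 130.94] phi 94.25 xaxis [-0.e+00  1.e-04 -1.e+00] F [ 0.6 -0.3 -1.2] M [-0.01 -0.03 -0.01] w 10.3 q6 -1.459
shift cm [ 0.894 -0.048 -0.048] rotvec [ 0.0114  0.0001 -0.    ]
```

>>> {"fn": "arm_command", "kwargs": {"plan": [{"tx": 0.15,"ty": 0,"tz": 0,"wx": 0,"wy": 0,"wz": 0,"jaw": -1},{"tx": 0.15,"ty": 0,"tz": 0,"wx": 0,"wy": 0,"wz": 0,"jaw": -1},{"tx": 0.15,"ty": 0,"tz": 0,"wx": 0,"wy": 0,"wz": 0,"jaw": -1},{"tx": 0.15,"ty": 0,"tz": 0,"wx": 0,"wy": 0,"wz": 0,"jaw": -1},{"tx": 0.15,"ty": 0,"tz": 0,"wx": 0,"wy": 0,"wz": 0,"jaw": -1},{"tx": 0,"ty": 0,"tz": 0,"wx": 0,"wy": 0,"wz": 0,"jaw": -1}]}}

```text
time: 19.05
tool_pos: [577.0, 186.4, 123.2]
tcp_rot: [1.516, 1.57, -3.122]
contact_force: [1.6, 0.1, 0.4]
grip_width: 10.3
```

>>> {"fn": "arm_command", "kwargs": {"plan": [{"tx": 0.1,"ty": 0,"tz": 0,"wx": 0,"wy": 0,"wz": 0,"jaw": -1},{"tx": 0.05,"ty": 0,"tz": 0,"wx": 0,"wy": 0,"wz": 0,"jaw": -1},{"tx": 0,"ty": 0,"tz": 0,"wx": 0,"wy": 0,"wz": 0,"jaw": -1},{"tx": 0,"ty": 0,"tz": 0,"wx": 0,"wy": 0,"wz": 0,"jaw": -1}]}}

```text
time: 19.45
tool_pos: [577.2, 186.5, 122.2]
tcp_rot: [-1.17, 1.571, 0.475]
contact_force: [-0.0, 0.4, 0.9]
grip_width: 9.8
```

```bash
python3 - <<'E'
from h import *
delta([577.7,186,122],93.6)
E
```

```text
t 19.45 pos [577.24 186.46 122.17] phi 94.25 xaxis [ 2.e-04  1.e-04 -1.e+00] F [-0.   0.4  0.9] M [ 0.06  0.04 -0.02] w 9.8 q6 -1.459
shift cm [ 0.017 -0.042 -0.049] rotvec [0.0114 0.0001 0.0002]
```

Home: z 122.2 with light contact, where the collar should seat. Adding a light press and turning clockwise.

>>> {"fn": "arm_command", "kwargs": {"plan": [{"tx": 0.04,"ty": 0,"tz": 0,"wx": 0,"wy": 0,"wz": 0,"jaw": -1},{"tx": 0,"ty": 0,"tz": 0,"wx": 0,"wy": 0,"wz": 0,"jaw": -1},{"tx": 0,"ty": 0,"tz": 0,"wx": 0.06,"wy": 0,"wz": 0,"jaw": -1},{"tx": 0,"ty": 0,"tz": 0,"wx": 0.06,"wy": 0,"wz": 0,"jaw": -1},{"tx": 0,"ty": 0,"tz": 0,"wx": 0.06,"wy": 0,"wz": 0,"jaw": -1},{"tx": 0,"ty": 0,"tz": 0,"wx": 0.06,"wy": 0,"wz": 0,"jaw": -1},{"tx": 0,"ty": 0,"tz": 0,"wx": 0.06,"wy": 0,"wz": 0,"jaw": -1},{"tx": 0,"ty": 0,"tz": 0,"wx": 0.06,"wy": 0,"wz": 0,"jaw": -1},{"tx": 0,"ty": 0,"tz": 0,"wx": 0.06,"wy": 0,"wz": 0,"jaw": -1},{"tx": 0,"ty": 0,"tz": 0,"wx": 0.06,"wy": 0,"wz": 0,"jaw": -1},{"tx": 0,"ty": 0,"tz": 0,"wx": 0,"wy": 0,"wz": 0,"jaw": -1}]}}

```text
time: 20.55
tool_pos: [577.6, 186.4, 122.1]
tcp_rot: [-1.154, 1.57, 0.01]
contact_force: [-1.4, -0.1, 4.7]
grip_width: 9.9
```

```bash
python3 - <<'E'
from h import *
delta([577.3,186.3,122],93.6)
E
```

```text
t 20.55 pos [577.61 186.35 122.12] phi 66.73 xaxis [ 0.0012  0.     -1.    ] F [-1.4 -0.1  4.7] M [-0.22  0.12  0.04] w 9.9 q6 -0.979
shift cm [ 0.012  0.026 -0.017] rotvec [-4.69e-01  2.00e-04  1.20e-03]
```

>>> {"fn": "arm_command", "kwargs": {"plan": [{"tx": 0,"ty": 0,"tz": 0,"wx": 0.06,"wy": 0,"wz": 0,"jaw": -1},{"tx": 0,"ty": 0,"tz": 0,"wx": 0.06,"wy": 0,"wz": 0,"jaw": -1},{"tx": 0,"ty": 0,"tz": 0,"wx": 0.06,"wy": 0,"wz": 0,"jaw": -1},{"tx": 0,"ty": 0,"tz": 0,"wx": 0.06,"wy": 0,"wz": 0,"jaw": -1},{"tx": 0,"ty": 0,"tz": 0,"wx": 0.06,"wy": 0,"wz": 0,"jaw": -1},{"tx": 0,"ty": 0,"tz": 0,"wx": 0.06,"wy": 0,"wz": 0,"jaw": -1},{"tx": 0,"ty": 0,"tz": 0,"wx": 0.06,"wy": 0,"wz": 0,"jaw": -1},{"tx": 0,"ty": 0,"tz": 0,"wx": 0.06,"wy": 0,"wz": 0,"jaw": -1},{"tx": 0,"ty": 0,"tz": 0,"wx": 0.06,"wy": 0,"wz": 0,"jaw": -1},{"tx": 0,"ty": 0,"tz": 0,"wx": 0.06,"wy": 0,"wz": 0,"jaw": -1},{"tx": 0,"ty": 0,"tz": 0,"wx": 0,"wy": 0,"wz": 0,"jaw": -1}]}}

```text
time: 21.65
tool_pos: [577.6, 186.2, 122.1]
tcp_rot: [-0.758, 1.57, -0.192]
contact_force: [-1.0, -2.2, 5.0]
grip_width: 10.3
```

```bash
python3 - <<'E'
from h import *
delta([577.3,186.3,122],93.6)
E
```

```text
t 21.65 pos [577.57 186.21 122.12] phi 32.41 xaxis [ 1.1e-03 -2.0e-04 -1.0e+00] F [-1.  -2.2  5. ] M [-0.4   0.14  0.11] w 10.3 q6 -0.38
shift cm [ 0.012  0.022 -0.018] rotvec [-1.0679e+00  3.0000e-04  1.1000e-03]
```

>>> {"fn": "arm_command", "kwargs": {"plan": [{"tx": 0,"ty": -0.04,"tz": -0.02,"wx": 0.06,"wy": 0,"wz": 0,"jaw": -1},{"tx": 0,"ty": 0,"tz": 0,"wx": 0.06,"wy": 0,"wz": 0,"jaw": -1},{"tx": 0,"ty": 0,"tz": 0,"wx": 0.06,"wy": 0,"wz": 0,"jaw": -1},{"tx": 0,"ty": 0,"tz": 0,"wx": 0.06,"wy": 0,"wz": 0,"jaw": -1},{"tx": 0,"ty": 0,"tz": 0,"wx": 0.06,"wy": 0,"wz": 0,"jaw": -1},{"tx": 0,"ty": 0,"tz": 0,"wx": 0.06,"wy": 0,"wz": 0,"jaw": -1},{"tx": 0,"ty": 0,"tz": 0,"wx": 0.06,"wy": 0,"wz": 0,"jaw": -1},{"tx": 0,"ty": 0,"tz": 0,"wx": 0.06,"wy": 0,"wz": 0,"jaw": -1},{"tx": 0,"ty": 0,"tz": 0,"wx": 0.06,"wy": 0,"wz": 0,"jaw": -1},{"tx": 0,"ty": 0,"tz": 0,"wx": 0.04,"wy": 0,"wz": 0,"jaw": -1},{"tx": 0,"ty": 0,"tz": 0,"wx": 0,"wy": 0,"wz": 0,"jaw": -1},{"tx": 0,"ty": 0,"tz": 0,"wx": 0,"wy": 0,"wz": 0,"jaw": -1}]}}

```text
time: 22.85
tool_pos: [577.5, 186.0, 122.1]
tcp_rot: [0.152, 1.57, 0.14]
contact_force: [-1.1, -1.4, 4.7]
grip_width: 10.1
```

```bash
python3 - <<'E'
from h import *
delta([577.3,186.3,122],93.6)
s=imaging.capture("side")
cv2.imwrite("pics/e1.png",cv2.resize(s[120:260,220:370],None,fx=4,fy=4,interpolation=cv2.INTER_CUBIC))
cv2.imwrite("pics/e2.png",s)
E
```

```text
t 22.85 pos [577.53 186.03 122.14] phi -0.71 xaxis [ 1.e-03  1.e-04 -1.e+00] F [-1.1 -1.4  4.7] M [-0.29  0.21  0.09] w 10.1 q6 0.198
shift cm [ 0.014  0.026 -0.023] rotvec [-1.646e+00  9.000e-04  7.000e-04]
```

View pics/e1.png

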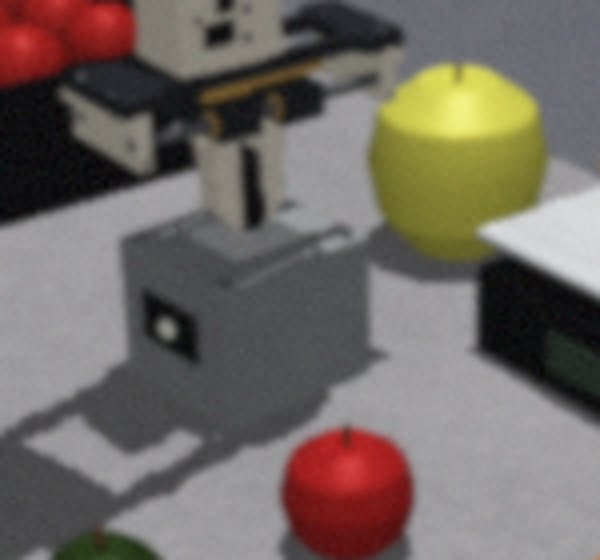

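View pics/e2.png

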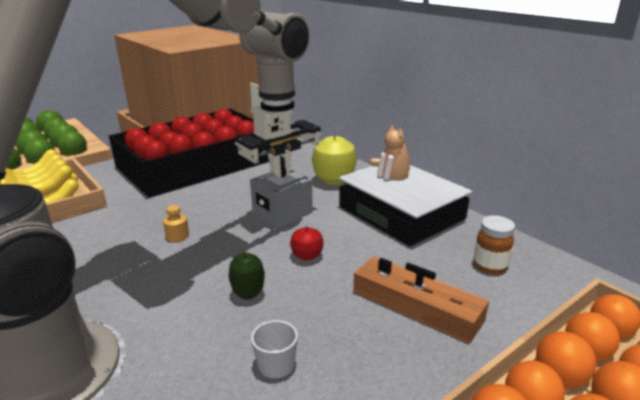

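The key is gripped and upright in the lock; the apple (307,243) and the two other keys (385,267 and 420,275) are in place. I'll turn a little more to find the stop for margin.

>>> {"fn": "arm_command", "kwargs": {"plan": [{"tx": 0,"ty": 0,"tz": 0,"wx": 0.03,"wy": 0,"wz": 0,"jaw": -1},{"tx": 0,"ty": 0,"tz": 0,"wx": 0.03,"wy": 0,"wz": 0,"jaw": -1},{"tx": 0,"ty": 0,"tz": 0,"wx": 0,"wy": 0,"wz": 0,"jaw": -1}]}}

```text
time: 23.2
tool_pos: [577.5, 186.0, 122.1]
tcp_rot: [0.177, 1.57, 0.104]
contact_force: [-1.2, -1.1, 5.6]
grip_width: 9.9
```

```bash
python3 - <<'E'
from h import *
delta([577.3,186.3,122],93.6)
E
```

```text
t 23.2 pos [577.53 186.01 122.14] phi -4.19 xaxis [ 1.e-03  1.e-04 -1.e+00] F [-1.2 -1.1  5.6] M [-0.19  0.24  0.2 ] w 9.9 q6 0.259
shift cm [ 0.014  0.028 -0.025] rotvec [-1.7068e+00  9.0000e-04  7.0000e-04]
```

>>> {"fn": "arm_command", "kwargs": {"plan": [{"tx": 0,"ty": 0,"tz": 0,"wx": 0.02,"wy": 0,"wz": 0,"jaw": -1},{"tx": 0,"ty": 0,"tz": 0,"wx": 0,"wy": 0,"wz": 0,"jaw": -1}]}}

```text
time: 23.4
tool_pos: [577.5, 186.0, 122.1]
tcp_rot: [0.194, 1.57, 0.101]
contact_force: [-1.0, -1.0, 5.2]
grip_width: 9.8
```

```bash
python3 - <<'E'
from h import *
delta([577.3,186.3,122],93.6)
E
```

```text
t 23.4 pos [577.5  186.01 122.13] phi -5.32 xaxis [ 1.e-03  1.e-04 -1.e+00] F [-1.  -1.   5.2] M [-0.23  0.25  0.16] w 9.8 q6 0.278
shift cm [ 0.013  0.027 -0.023] rotvec [-1.7264e+00  9.0000e-04  7.0000e-04]
```

>>> {"fn": "arm_command", "kwargs": {"plan": [{"tx": 0,"ty": 0,"tz": 0,"wx": 0,"wy": 0,"wz": 0,"jaw": -1},{"tx": 0,"ty": 0,"tz": 0,"wx": 0,"wy": 0,"wz": 0,"jaw": -1},{"tx": 0,"ty": 0,"tz": 0,"wx": 0,"wy": 0,"wz": 0,"jaw": -1}]}}

```text
time: 23.7
tool_pos: [577.5, 186.0, 122.1]
tcp_rot: [0.182, 1.57, 0.09]
contact_force: [-1.2, -0.4, 5.3]
grip_width: 9.8
```

```bash
python3 - <<'E'
from h import *
state()
from plant import bot
print(bot.close_job())
E
```

```text
t 23.7 pos [577.5  186.01 122.15] phi -5.29 xaxis [ 1.e-03  1.e-04 -1.e+00] F [-1.2 -0.4  5.3] M [-0.3   0.23  0.18] w 9.8 q6 0.278
the job is handed in; nothing more can be done
None
```

I took the round key from the rest and pushed it into the keyhole. It dropped into the wafer at about 0.26 rad clockwise. On the rock back it did not drop on reaching straight. I went 0.12 rad past straight, and it dropped as I came back. I then pushed it home, turned it clockwise and handed in at 23.7 s, still gripping it and holding it turned.

- **Depth:** the tool sat at z = 122.15 mm, which puts the key at full depth by the height at which I gripped it. It pressed down with about 5 N, tool upright.
- **Turn:** the tool was turned 1.73 rad from the slot's line, so the cylinder should be near its 1.57 rad stop after about 0.15 rad of play. I can't read the cylinder directly. The measured moment of about 0.18 N m agrees with the spring and friction there.
- **Grip:** the opening was 9.8 mm on the 10 mm bow.
- **Other objects:** the side picture taken just before the last 0.08 rad of turn showed the square key, T-bar key and apple where they started. I compared these by eye only.

No final check failed. The two cameras disagreed by about 1–3 mm on the keyhole; I used a position close to the top view's, and the key entered the keyhole without contact.

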